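Stamp a soap bar in the ratchet press and set it to cure

TASK

Stamp the soap bar that stands in the scissor press: close the press's loose handle by feel until the ratchet keeps it shut by itself, with the soap held firmly but not crushed, and let go. Then press that handle gently down to free the ratchet and let it open all the way, and stand the soap bar upright in the grey curing tray beside the one already there. Never force the handle, and leave the other things as they are.

Things in the scene. Friction and masses are not known exactly. Their poses are not given: they have to be found in the camera images.
- clamp: The press: flat steel scissor clamp on a plywood board (295 x 150 x 12 mm) bolted to the table. Origin: on the table under the scissor pivot, a vertical axis; x runs from the handles (-x) to the jaws (+x), z up. The loose handle stands on the +y side of the fixed one and closes by swinging towards it, in -y.
- fixed_handle (a point): Top middle of the fixed handle, an upright steel bar 44 mm long (along clamp x), 10 thick, top 52 mm above the table.
- handle_top (a point): Top middle of the loose handle's grip: upright steel bar 44 mm long (along the line to the pivot), 12 thick, from 46 to 68 mm above the table. It swings at 145 mm radius about the pivot, from y = +42 mm in the clamp's frame (wide open) to +5 (closed stop, 0.26 rad on). A spring pushes it open, evenly rising from 2 N wide open to 4 N at the stop.
- ratchet (a point): Middle of the ratchet bar's top, 78 mm above the table; it is 12 mm wide, 58 long along clamp y, crossing over the loose handle's shank. It catches the handle about 0.04, 0.085, 0.125, 0.17 and 0.21 rad from wide open, once 0.02 beyond (up to 1 N extra to pass a tooth). The grip pressed 6 mm down clears the teeth (6 N, up to 5 more under load); 10 mm down is its stop. Let up early, it recatches.
- lever: The loose half of the scissors: moving jaw, its nose, loose handle. Origin at the pivot, on the table; axes as the clamp's when wide open. A finger pressing the handle down can hold it by friction: take it along towards clamp +y so that it opens past all the teeth.
- jaw (a point): The moving jaw's end, 58 mm above the table at most, 85 mm from the pivot along clamp x; closing moves it to +y. It carries a round rubber nose sprung with 1.5 N per mm, which starts 1.5 mm from the soap. Each N on the soap adds 0.64 N at the handle. A good stamp leaves 5 N or more on the soap when let go; more than 16 N crushes it.
- seat (a point): Middle of the aluminium seat (30 mm above the table) where the soap stands; end lips 4 mm high. The nose pushes the soap to clamp +y against a brass stamp plate (top 56 mm above the table) on a screw whose setting changes by up to 10 mm from day to day and is not told: the nose meets resistance after 2 to 12 mm of its travel.
- bar: The soap bar to be stamped, cream coloured, standing on edge in the press: 54 mm (x, along the clamp's x) by 30 mm (y) by 60 mm high, about 110 g. Origin: centre of its underside. Its upper 30 mm stand clear above the jaws and can be pinched across the 30 mm.
- tray: Low grey plastic curing tray, fixed, 190 (x) x 130 (y) mm, walls 22 mm high and 4 thick, floor 4 mm above the table. Origin: centre of its underside.
- old_bar: Another soap bar of the same shape, standing in the +x half of the tray, to be left there.
- stamp: Small brass hand stamp, 26 mm wide, 20 high, standing on the press's board; leave it.
- bowl: Pink mixing bowl, 124 mm wide, 55 high; leave it.
- dropper: Amber dropper bottle, 28 mm wide, 75 high; leave it.
- spatula: Plastic spatula 200 mm long; leave it.
- round_cutter: Round sheet-steel cutter, 64 mm wide, 22 high; leave it.
- square_cutter: Square sheet-steel cutter, 50 mm, 22 high; leave it.
There are look-alikes about, which are no part of the job. Leave any green or purple look-alike of the bar alone.

How it is judged:
On the way, in this order (a step that is already met when the one before it is completed fails the run):
1. the ratchet keeps the handle shut with nobody touching it, the soap held with 5 N or more (contact force between lever and bar above 5 N and contact force between each of the fingers, the arm and lever below 0.1 N and y of handle_top in the frame of clamp below 0.0365 m), for 0.4 s.
2. the handle is fully open again with the soap still on its seat (y of handle_top in the frame of clamp above 0.037 m and contact force between lever and bar below 0.5 N and horizontal distance between bar and seat below 0.025 m and angle between bar's own z axis and vertical below 0.15 rad), for 0.2 s.
At the end, for the whole second after the job is handed in: The stamped bar stands upright (within 0.1 rad) and at rest on the tray's floor, inside its walls; the other bar still stands; the press's handle is open (within 5 mm of wide open); nothing is touched (x of bar in the frame of tray between -0.085 and 0.085 m and y of bar in the frame of tray between -0.055 and 0.055 m and z of bar in the frame of tray below 0.008 m and angle between each of bar, old_bar's own z axis and vertical below 0.1 rad and linear speed of bar below 0.01 m/s and y of handle_top in the frame of clamp above 0.037 m).
It fails at once if the soap is crushed: the press squeezes it with more than 16 N (contact force between lever and bar above 16 N).
It fails at once if the handle is forced: more than 30 N on it (contact force between any of the fingers, the arm and lever above 30 N).
It fails at once if the other soap bar is shifted by more than 25 mm (distance of old_bar from where it was at the start of the episode above 0.025 m).
It fails at once if another thing is shifted by more than 30 mm (distance of any of stamp, bowl, dropper, spatula, round_cutter, square_cutter from where it was at the start of the episode above 0.03 m).
It also fails if it takes over 72 s, if anything falls off the work surface, if the arm or the gripper's body presses on something with over 40 N, if the wrist force passes 120 N, or if a joint passes its speed limit or range.

ROBOT

A 7-joint arm with a two-finger parallel gripper is mounted at the origin on the work surface. World frame = base frame: x ahead of the robot, y to its left, z up, the work surface at z = 0. Lengths are in m, angles in rad, forces in N, time in s.
With the tool pointing down it reaches from about 0.425 to 1.025 m from the base axis. Payload 3.6 kg.
Tool frame: the origin (TCP) lies at the very end of the fingers, on their centre line; the grasp point (between the pads) lies bot.grip_depth behind it (bot.grip_depth is the distance from the TCP to the grasp point, in m); z points along the fingers, y is the line along which they close (so a half turn about z gives the same grasp; the last joint's range is limited). The gripper opens to 85 mm and grips with 20 to 120 N. Pads are 22 mm wide; open, the fingers measure 114 mm over their backs; the gripper's body (76 mm by 85 mm) begins 54 mm behind the grasp point. The pads swing forward as they close: fully open they stand 13 mm farther back than shut.
Start: joints at [-1.216, 0.591, 0.048, 1.609, -0.033, 0.943, -0.034], TCP at [0.315, 0.653, 0.231] pointing down, gripper open.
Joint ranges: [-2.69, 2.69], [-0.47, 2.24], [-1.27, 1.36], [0.19, 2.51], [-1.53, 4.68], [0.08, 2.07], [-3.09, 3.09]. Speed limits (rad/s): [2.57, 2.57, 3.14, 3.14, 3.14, 3.14, 3.14].

INTERFACE

Orientations are given as a rotation vector (axis times angle).
In Python, from workcell import bot, cams, outline_of, landmark_of gives the robot as it stands. The module is installed in compiled form; this text tells all that it offers.
- The arm moves only by the shell command python3 -m handwheel 'ROWS' [FORCE]. ROWS is JSON, a list of rows, each a list of 3 entries, a list of its own where there are three numbers: the closure, from 0 (fully open) to 1 (shut), then the shift along the tool's x, y, z in cm, then the turn about the tool's z in degrees. A call has 1 to 12 rows; each row shifts and turns the commanded pose from where the row before left it, along the tool's axes as they then stand; what a row does not reach is not made up. A row lasts 1/10 s, in which the tool goes at most 50 mm and 8.59 degrees, less where a joint would pass 70% of its speed; a pose out of reach is approached as far as the arm can. A call with a gripper value outside its range is refused whole. The fingers move at their own pace and stop on an object; FORCE is the grip in N (left out, the last holds). Time passes only in rows, so rows that do not move let the fingers close. It gives the time, the measured TCP pose, the force, the opening and the grip force at its end, in the units of the state.
- bot.state(): the state, without advancing time (a new reading comes with each control period).
- cams.camera(name): name is "scene" or "side" or "wrist"; returns a dict with "frame" (480x640x3 uint8, blue, green, red), "fx", "fy", "cx", "cy" (pixels), "k1" (the pictures are not rectified: a ray, as slopes to the right and down, at radius r is drawn at 1 + k1 r^2 times it, then the intrinsics apply), "R" (3x3) and "t" (3): a world point X has camera coordinates R X + t. Camera axes: x right, y down, z forward; pixel columns grow to the right and rows downward; lengths in m; the calibration is good to about 2 mm. A picture is of the moment at which its call begins. There is no depth.
- bot.finish_job(): hands the job in; it is judged then, once.
Trained networks look in a picture, given as the dict that the camera call returned (one of the last four; its "shot" number tells which), for a name from the list of things; names that differ only in an ending like _2 or _b are one class to them, and where a whole thing is asked for, a point or a joint stands for the part that bears it (a point fixed in the world has none). Each returns a list of dicts, best first, with "conf" (0 to 1); they miss things now and then, are a little off and sometimes report something else, mostly with a low value. They report only what shows in the picture. A call takes as long as a camera call. They do not tell look-alikes from the thing itself.
- outline_of(picture, query): "pixels" (480x640 bool, what is visible of it) and "bbox" ([left, top, right, bottom] in pixels, round what is visible of it).
- landmark_of(picture, query): "uv" ([column, row] in pixels: a listed point, or the origin of a listed thing).
The state is a dict: "time_s": time; "joint_positions": joint angles; "joint_vel": joint speeds; "effort": joint torques, N m; "tool_pos": TCP position; "orientation": TCP orientation; "contact_force": force on the tool from outside, world axes, zero at the start; "moment": the same for the moment, N m; "finger_gap": finger opening in m; "grip_force": force on a finger pad.
Only numpy, scipy, OpenCV 4.12 (cv2) and the standard library are available. Lean on these libraries where they do the work, as an engineer would, in place of code of your own. Each camera call takes 0.05 s, during which the arm holds its last target. There are 200 camera calls.

## Working session

There is one attempt and no reset: what is moved stays moved. The work goes in short steps, Python scripts to look and compute and a shell command to move; the robot and the scene stay as the last step left them, time stands still between calls to the robot, and variables do not carry over. Pictures are saved under pics/ and viewed, at most 10 in all, crops included, and the job is handed in when it is done.

```bash
mkdir -p pics; cat > h.py <<'E'
import numpy as np, cv2
from workcell import bot, cams, outline_of, landmark_of
def ray(c,uv):
    D=np.array([c["k1"],0,0,0,0.]);K=np.array([[c["fx"],0,c["cx"]],[0,c["fy"],c["cy"]],[0,0,1.]])
    p=cv2.undistortPoints(np.array([[uv]],float),K,D)[0,0]
    R=np.array(c["R"]);return -R.T@np.array(c["t"]), R.T@np.array([p[0],p[1],1])
def at(c,uv,z):
    o,d=ray(c,uv);return o+d*(z-o[2])/d[2]
def px(c,X):
    D=np.array([c["k1"],0,0,0,0.]);K=np.array([[c["fx"],0,c["cx"]],[0,c["fy"],c["cy"]],[0,0,1.]])
    return cv2.projectPoints(np.array([X],float),cv2.Rodrigues(np.array(c["R"]))[0],np.array(c["t"],float),K,D)[0].reshape(2)
E
python3 - <<'E'
from h import *
np.set_printoptions(precision=4,suppress=True)
Z=dict(clamp=0,fixed_handle=.052,handle_top=.068,ratchet=.078,jaw=.058,seat=.03,bar=.03,tray=0,old_bar=.004,stamp=.012,bowl=0,dropper=0)
s=bot.state();print({k:np.round(v,3) for k,v in s.items()},bot.grip_depth)
for n in("scene","side"):
    c=cams.camera(n);cv2.imwrite(f"pics/{n}0.png",c["frame"])
    print(n,"cam at",ray(c,(320,240))[0])
    for k,z in Z.items():
        print(k,[(round(l["conf"],2),np.round(l["uv"]),at(c,l["uv"],z)[:2]) for l in landmark_of(c,k)[:3]])
E
```

```text
{'time_s': np.float64(0.0), 'joint_positions': array([-1.215,  0.592,  0.048,  1.61 , -0.033,  0.943, -0.034]), 'joint_vel': array([ 0.002, -0.   , -0.002,  0.001, -0.   , -0.001,  0.001]), 'effort': array([  0.   , -54.871,   1.547, -19.812,   0.009,   0.009,  -0.   ]), 'tool_pos': array([0.314, 0.652, 0.23 ]), 'orientation': array([-0.699, -3.062,  0.004]), 'contact_force': array([-0.118, -0.462,  0.115]), 'moment': array([-0.029,  0.016,  0.007]), 'grip_force': np.float64(0.0), 'finger_gap': np.float64(0.085)} 0.0187
scene cam at [1.0723 0.1652 0.7808]
clamp [(0.8, array([278., 225.]), array([ 0.5348, -0.0919])), (0.57, array([235., 166.]), array([ 0.4005, -0.2555]))]
fixed_handle [(0.76, array([223., 181.]), array([ 0.4956, -0.2336]))]
handle_top [(0.77, array([238., 166.]), array([ 0.4566, -0.2134]))]
ratchet [(0.57, array([238., 179.]), array([ 0.5011, -0.1919]))]
jaw [(0.85, array([292., 245.]), array([ 0.6106, -0.0293]))]
seat [(0.61, array([309., 235.]), array([ 0.5584, -0.0118])), (0.51, array([237., 167.]), array([ 0.4269, -0.2327]))]
bar [(0.95, array([309., 232.]), array
[... 921 characters left out ...]
 array([343., 259.]), array([ 0.6127, -0.0291]))]
seat [(0.82, array([313., 284.]), array([ 0.5584, -0.0165]))]
bar [(0.92, array([265., 442.]), array([ 0.337, -0.175])), (0.72, array([310., 283.]), array([ 0.555 , -0.0126])), (0.65, array([380., 199.]), array([0.8035, 0.0631]))]
tray [(0.62, array([238., 214.]), array([0.5945, 0.2408])), (0.26, array([338., 334.]), array([ 0.5356, -0.0991]))]
old_bar [(0.65, array([271., 204.]), array([0.659 , 0.2178]))]
stamp [(0.56, array([357., 298.]), array([ 0.6013, -0.0741]))]
bowl [(0.93, array([450., 258.]), array([ 0.7985, -0.1113]))]
dropper [(0.6, array([357., 227.]), array([0.7365, 0.0569])), (0.55, array([317., 194.]), array([0.7513, 0.1864]))]
```

View pics/scene0.png

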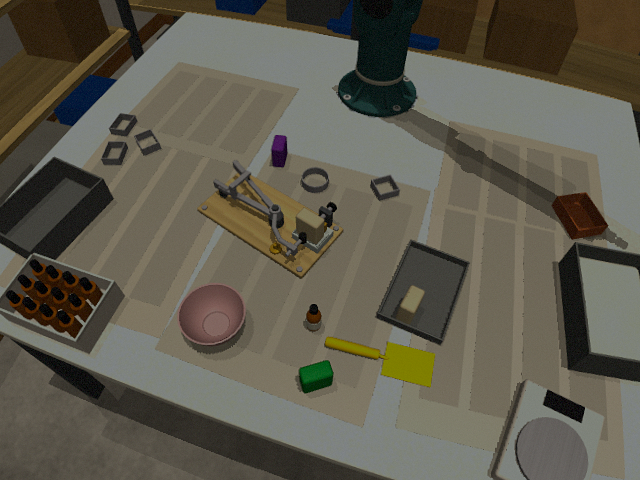

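```bash
python3 - <<'E'
import cv2
a=cv2.imread('pics/side0.png');cv2.imwrite('pics/side0c.png',cv2.resize(a[180:480,200:500],None,fx=2,fy=2,interpolation=3))
E
```

```text
(no output)
```

View pics/side0c.png

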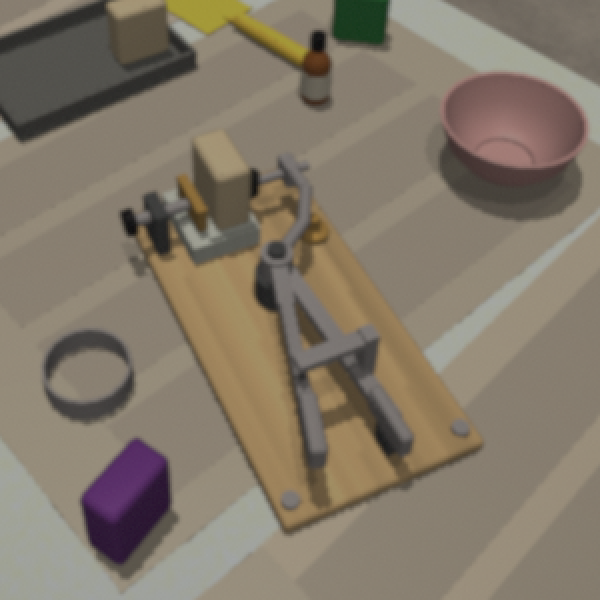

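The scene view shows four look-alikes: the cream bar in the press at (309,225), the old bar in the tray at (412,300), a purple block at (279,150) and a green block at (315,377). I choose the cream bar, because it stands between the jaws. In the side crop the loose handle is at about side (357,400), nearest the robot. The fixed handle is at (400,400), with the ratchet bar across at about (370,355).

```bash
python3 -m handwheel '[[1,[-3.8,-3.1,0],0],[1,[-3.8,-3.1,0],0],[1,[-3.8,-3.1,0],0],[1,[-3.8,-3.1,0],0],[1,[-3.8,-3.1,0],0],[1,[-3.8,-3.1,0],0],[1,[-3.8,-3.1,0],0],[1,[-3.8,-3.1,0],0],[1,[-3.8,-3.1,0],0],[1,[0,0,0],8],[1,[0,0,0],8],[1,[0,0,0],8]]'
cat >> h.py <<'E'
from scipy.spatial.transform import Rotation as Ro
def pose():
    s=bot.state();R=Ro.from_rotvec(s["orientation"]).as_matrix();return np.array(s["tool_pos"]),R
def go(target,xang):
    "tool-axis shift in cm to target, then turn in deg to bring tool x to world angle xang"
    p,R=pose();a=np.degrees(np.arctan2(R[1,0],R[0,0]));d=(xang-a+180)%360-180
    print("tcp",p.round(4),"xang",a.round(1),"shift cm",(R.T@(np.array(target)-p)*100).round(2),"turn",round(-d,1),"q",np.round(bot.state()["joint_positions"],2))
E
python3 - <<'E'
from h import *
np.set_printoptions(precision=4,suppress=True)
go([.46,-.1,.23],72.3)
Z=dict(clamp=0,fixed_handle=.052,handle_top=.068,ratchet=.078,jaw=.058,seat=.03,bar=.03)
c={n:cams.camera(n) for n in("scene","side")}
from scipy.optimize import least_squares
obs=[];true=dict(clamp=(0,0,0),handle_top=(-.1388,.042,.068),seat=None)
for n in c:
  for k,z in Z.items():
    l=[q for q in landmark_of(c[n],k) if q["conf"]>.5 and abs(at(c[n],q["uv"],z)[:2]-[.53,-.1]).max()<.15]
    if l: print(n,k,round(l[0]["conf"],2),at(c[n],l[0]["uv"],z)[:2])
  for q in ["tray"]:
    o=outline_of(c[n],q)
    if o:
      m=o[0]["pixels"].astype(np.uint8);r=cv2.minAreaRect(cv2.findNonZero(m))
      h=cv2.convexHull(cv2.findNonZero(m));e=cv2.approxPolyDP(h,6,True)[:,0]
      print(n,q,o[0]["conf"],[(u.tolist(),at(c[n],u,.022)[:2].round(3).tolist()) for u in e])
E
```

```text
time_s: 2.5
tool_pos: [0.5022, 0.2526, 0.2316]
orientation: [1.332, 2.845, 0.001]
contact_force: [-0.4, -0.1, 0.0]
finger_gap: 0.0
grip_force: 0.0
tcp [0.5022 0.2526 0.2316] xang 129.8 shift cm [-24.37 -25.83   0.14] turn 57.5 q [-0.69  0.39  0.19  1.99 -0.11  0.77  0.26]
scene clamp 0.74 [ 0.5345 -0.0997]
scene fixed_handle 0.7 [ 0.5089 -0.2343]
scene handle_top 0.82 [ 0.4636 -0.2112]
scene ratchet 0.58 [ 0.5083 -0.1871]
scene jaw 0.74 [ 0.6089 -0.026 ]
scene seat 0.69 [ 0.5636 -0.0096]
scene bar 0.93 [ 0.5615 -0.0123]
scene tray 0.76 [([468, 261], [0.513, 0.314]), ([439, 344], [0.709, 0.286]), ([377, 317], [0.691, 0.166]), ([410, 240], [0.499, 0.19])]
side clamp 0.55 [ 0.5379 -0.097 ]
side fixed_handle 0.86 [ 0.5028 -0.2339]
side handle_top 0.86 [ 0.4521 -0.2095]
side ratchet 0.87 [ 0.4966 -0.1946]
side jaw 0.98 [ 0.6085 -0.0343]
side seat 0.63 [ 0.5598 -0.0092]
side bar 0.77 [ 0.5525 -0.0142]
side tray 0.71 [([298, 213], [0.665, 0.144]), ([210, 250], [0.485, 0.169]), ([180, 206], [0.512, 0.312]), ([265, 175], [0.697, 0.284])]
```

```bash
python3 -m handwheel '[[1,[-3.05,-3.23,0],0],[1,[-3.05,-3.23,0],0],[1,[-3.05,-3.23,0],0],[1,[-3.05,-3.23,0],0],[1,[-3.05,-3.23,0],0],[1,[-3.05,-3.23,0],0],[1,[-3.05,-3.23,0],0],[1,[-3.05,-3.23,0],0],[1,[0,0,0],8],[1,[0,0,0],8],[1,[0,0,0],8],[1,[0,0,0],8]]' >/dev/null
python3 -m handwheel '[[1,[0,0,0],8.5],[1,[0,0,0],8.5],[1,[0,0,0],8.5],[1,[0,0,0],0],[1,[0,0,0],0]]'
python3 - <<'E'
from h import *
np.set_printoptions(precision=4,suppress=True)
go([.425,-.204,.23],72.3)
Z=dict(clamp=0,fixed_handle=.052,handle_top=.068,ratchet=.078,jaw=.058,seat=.03,bar=.03)
c=cams.camera("wrist");cv2.imwrite("pics/w1.png",c["frame"]);print(ray(c,(320,240))[0])
for k,z in Z.items():
    print(k,[(round(q["conf"],2),q["uv"],at(c,q["uv"],z)[:2]) for q in landmark_of(c,k)[:2]])
E
```

```text
time_s: 5.1
tool_pos: [0.4624, -0.0997, 0.2314]
orientation: [2.526, 1.868, 0.0]
contact_force: [0.0, -0.7, 0.4]
finger_gap: 0.0
grip_force: 0.0
tcp [ 0.4624 -0.0997  0.2314] xang 73.0 shift cm [-11.07  -0.52   0.14] turn 0.7 q [-0.31  0.31  0.53  2.18 -0.24  0.71  0.09]
[ 0.4852 -0.0265  0.3741]
clamp [(0.57, [388.7, 179.7], array([ 0.5346, -0.1001]))]
fixed_handle [(0.88, [400.6, 330.6], array([ 0.5034, -0.2389]))]
handle_top []
ratchet [(0.82, [394.2, 303.0], array([ 0.5028, -0.1926]))]
jaw [(0.89, [474.0, 84.6], array([ 0.6116, -0.0342]))]
seat []
bar [(0.61, [234.8, 284.2], array([ 0.3559, -0.1516])), (0.6, [395.0, 82.5], array([ 0.5566, -0.0137]))]
```

View pics/w1.png

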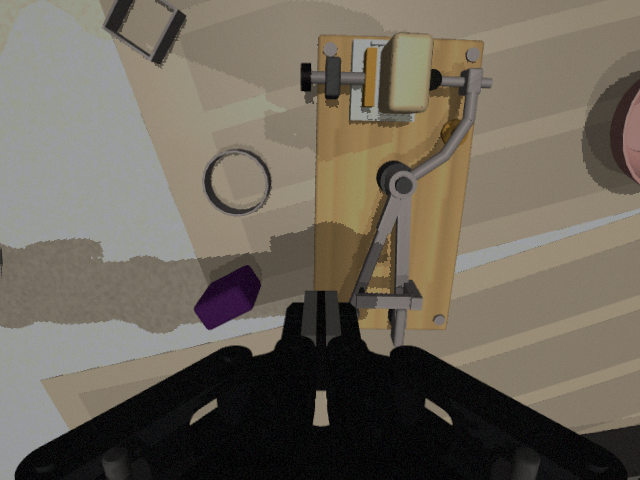

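The wrist view confirms the layout: bar at (408,70), pivot at (400,183), ratchet at (390,300), purple block at (228,297). The loose handle is hidden behind the gripper at about (355,310). I now move beside the handle.

```bash
python3 -m handwheel '[[1,[-3.76,-0.05,0],0],[1,[-3.76,-0.05,0],0],[1,[-3.76,-0.05,0],0],[1,[0,0,4],0.7],[1,[0,0,4],0],[1,[0,0,2],0],[1,[0,0,0],0],[1,[0,0,0],0]]'
python3 - <<'E'
from h import *
c=cams.camera("side");a=c["frame"];cv2.imwrite("pics/s2.png",cv2.resize(a[300:460,280:480],None,fx=4,fy=3.75))
w=cams.camera("wrist")
for n,q in(("side",c),("wrist",w)):
  for k,z in(("handle_top",.068),("fixed_handle",.052),("ratchet",.078)): print(n,k,[(round(l["conf"],2),at(q,l["uv"],z)[:2].round(4)) for l in landmark_of(q,k)[:2]])
go([.428,-.207,.053],72.3)
E
```

```text
time_s: 6.3
tool_pos: [0.4276, -0.2074, 0.1315]
orientation: [2.54, 1.848, -0.0]
contact_force: [0.3, -0.4, 1.0]
finger_gap: 0.0001
grip_force: 0.0
side handle_top [(0.94, array([ 0.4544, -0.2133]))]
side fixed_handle [(0.92, array([ 0.4991, -0.2345]))]
side ratchet [(0.62, array([ 0.4974, -0.1929]))]
wrist handle_top [(0.61, array([ 0.4544, -0.2114]))]
wrist fixed_handle [(0.6, array([ 0.5034, -0.2389]))]
wrist ratchet [(0.74, array([ 0.5002, -0.1925]))]
tcp [ 0.428 -0.207  0.132] xang 72.1 shift cm [ 0.   -0.01  7.9 ] turn -0.2 q [ 0.04  0.48  0.42  2.25 -0.42  0.48  0.48]
```

View pics/s2.png

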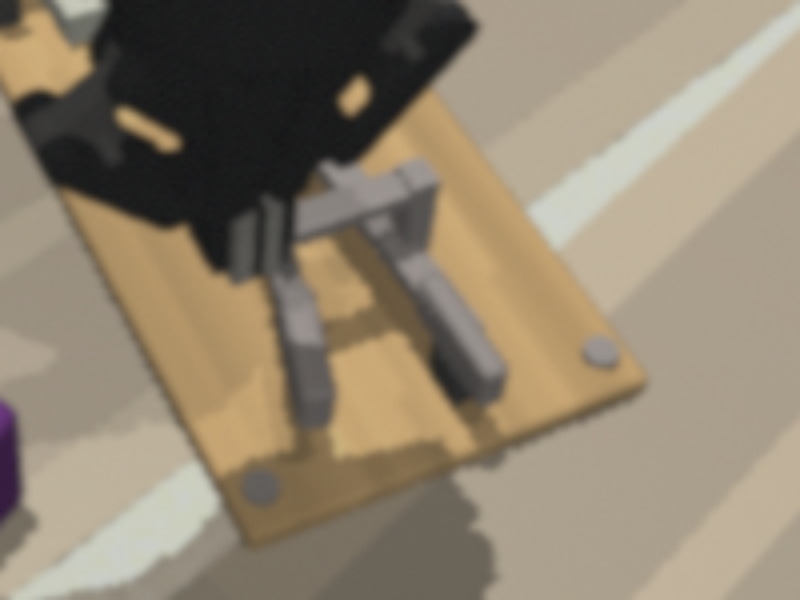

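The side crop shows the closed fingers at about (245,240), above and outside the loose handle. The grip top is at about (305,350), and the way down is clear. I'll descend.

```bash
python3 -m handwheel '[[1,[0,0,3.5],0],[1,[0,0,3],0],[1,[0,0,1.2],0],[1,[0,0,0],0],[1,[0,0,0],0],[1,[0,0,0],0]]'; python3 -c "
from h import *;print(bot.state()['contact_force'],pose()[0])"
python3 -m handwheel '[[1,[0,0.5,0],0],[1,[0,0,0],0],[1,[0,0,0],0],[1,[0,0,0],0]]'; python3 -m handwheel '[[1,[0,0.4,0],0],[1,[0,0,0],0],[1,[0,0,0],0],[1,[0,0,0],0]]'
```

```text
time_s: 7.3
tool_pos: [0.4282, -0.2075, 0.0553]
orientation: [2.539, 1.847, 0.001]
contact_force: [-0.0, -0.4, 0.3]
finger_gap: 0.0001
grip_force: 0.0
[-0.04205214 -0.42784502  0.2946377 ] [ 0.42822454 -0.20750588  0.05534979]
time_s: 7.7
tool_pos: [0.432, -0.2083, 0.0545]
orientation: [-2.54, -1.848, -0.0]
contact_force: [-1.9, 0.1, 1.0]
finger_gap: -0.0001
grip_force: 0.8
time_s: 8.1
tool_pos: [0.4357, -0.2098, 0.0542]
orientation: [-2.54, -1.848, 0.001]
contact_force: [-3.3, 0.0, 0.4]
finger_gap: -0.0002
grip_force: 1.3
```

```bash
cat > f.py <<'E'
from h import *
s=bot.state();t=np.array([.953,-.304,0])
print(round(s["time_s"],2),"disp mm",round(1e3*(np.array(s["tool_pos"])-[.4282,-.2075,.055])@t,2),"F",round(-np.array(s["contact_force"])@t,2),np.round(s["contact_force"],1),"z",round(s["tool_pos"][2],4))
E
for i in 1; do python3 f.py
python3 -m handwheel '[[1,[0,0.2,0],0],[1,[0,0,0],0]]'>/dev/null; python3 f.py
python3 -m handwheel '[[1,[0,0.2,0],0],[1,[0,0,0],0]]'>/dev/null; python3 f.py
python3 -m handwheel '[[1,[0,0.1,0],0],[1,[0,0,0],0]]'>/dev/null; python3 f.py
python3 -m handwheel '[[1,[0,0.1,0],0],[1,[0,0,0],0]]'>/dev/null; python3 f.py; done
python3 - <<'E'
from h import *
ex=np.array([.304,.953]);ey=np.array([-.953,.304]);P=np.array([.535,-.0985])
for n in("side","scene","wrist"):
  c=cams.camera(n)
  for k,z in(("handle_top",.068),("jaw",.058),("bar",.03)):
    for l in landmark_of(c,k)[:2]:
      d=at(c,l["uv"],z)[:2]-P;print(n,k,round(l["conf"],2),(d@ex).round(4),(d@ey).round(4))
E
```

```text
8.1 disp mm 7.82 F 3.17 [-3.3  0.   0.4] z 0.0542
8.3 disp mm 10.21 F 3.26 [-3.3  0.3  1.5] z 0.0542
8.5 disp mm 12.46 F 3.0 [-3.4 -0.7 -1.3] z 0.0543
8.7 disp mm 13.29 F 3.67 [-4.  -0.5 -0.3] z 0.0543
8.9 disp mm 14.18 F 3.19 [-3.5 -0.6 -0.6] z 0.0543
side handle_top 0.6 -0.1383 0.0354
side jaw 0.27 0.2682 0.058
side bar 0.58 0.0885 0.0166
side bar 0.56 -0.1318 0.1652
scene jaw 0.66 0.0881 -0.0406
scene bar 0.92 -0.0937 0.1336
scene bar 0.55 0.2798 -0.2411
wrist handle_top 0.84 -0.1359 0.0339
wrist bar 0.91 -0.109 0.1452
```

```bash
for i in 1 2 3 4 5 6; do 
[ $i = 1 ] && python3 -m handwheel '[[1,[0,0.1,0],0],[1,[0,0,0],0],[1,[0,0,0],0]]'>/dev/null
[ $i = 2 ] && python3 -m handwheel '[[1,[0,0.1,0],0],[1,[0,0,0],0],[1,[0,0,0],0]]'>/dev/null
[ $i = 3 ] && python3 -m handwheel '[[1,[0,0.1,0],0],[1,[0,0,0],0],[1,[0,0,0],0]]'>/dev/null
[ $i = 4 ] && python3 -m handwheel '[[1,[0,0.1,0],0],[1,[0,0,0],0],[1,[0,0,0],0]]'>/dev/null
[ $i = 5 ] && python3 -m handwheel '[[1,[0,0.1,0],0],[1,[0,0,0],0],[1,[0,0,0],0]]'>/dev/null
[ $i = 6 ] && python3 -m handwheel '[[1,[0,0.1,0],0],[1,[0,0,0],0],[1,[0,0,0],0]]'>/dev/null
python3 f.py; done
```

```text
9.8 disp mm 15.17 F 3.42 [-3.6 -0.1 -0.9] z 0.0543
10.1 disp mm 16.52 F 3.77 [-3.9  0.3 -1.1] z 0.0543
10.4 disp mm 17.44 F 3.31 [-3.5 -0.2 -0.8] z 0.0543
10.7 disp mm 18.27 F 2.81 [-3.3 -1.2 -0.2] z 0.0543
11.0 disp mm 19.05 F 4.1 [-4.3 -0.2 -0.9] z 0.0543
11.3 disp mm 19.98 F 5.41 [-5.8 -0.5  0.9] z 0.0543
```

```bash

python3 -m handwheel '[[1,[0,0.1,0],0],[1,[0,0,0],0],[1,[0,0,0],0]]'>/dev/null;python3 f.py
python3 -m handwheel '[[1,[0,0.1,0],0],[1,[0,0,0],0],[1,[0,0,0],0]]'>/dev/null;python3 f.py
python3 -m handwheel '[[1,[0,0.1,0],0],[1,[0,0,0],0],[1,[0,0,0],0]]'>/dev/null;python3 f.py
python3 - <<'E'
from h import *
ex=np.array([.304,.953]);ey=np.array([-.953,.304]);P=np.array([.535,-.0985])
for n in("side","scene","wrist"):
  c=cams.camera(n)
  if n=="side": cv2.imwrite("pics/s3.png",cv2.resize(c["frame"][220:460,260:460],None,fx=3,fy=2.5))
  for k,z in(("handle_top",.068),("jaw",.058),("bar",.03)):
    for l in landmark_of(c,k)[:2]:
      d=at(c,l["uv"],z)[:2]-P;print(n,k,round(l["conf"],2),(d@ex).round(4),(d@ey).round(4))
E
```

```text
11.6 disp mm 20.62 F 5.23 [-5.6 -0.3  0.6] z 0.0542
11.9 disp mm 21.24 F 5.15 [-5.7 -0.9  1.3] z 0.0542
12.2 disp mm 21.93 F 5.44 [-5.9 -0.6  0.9] z 0.0542
side handle_top 0.64 -0.138 0.0293
side jaw 0.7 0.0852 -0.0403
side bar 0.81 -0.1311 0.1653
side bar 0.67 -0.0194 0.012
scene handle_top 0.67 0.343 -0.1506
scene handle_top 0.57 -0.1371 0.0246
scene jaw 0.63 0.0943 -0.0355
scene bar 0.98 0.0895 0.0131
scene bar 0.93 0.2765 -0.2443
wrist handle_top 0.57 -0.1377 0.0276
wrist bar 0.58 -0.1106 0.1445
```

```bash

python3 -m handwheel '[[1,[0,0.1,0],0],[1,[0,0,0],0],[1,[0,0,0],0]]'>/dev/null;python3 f.py
python3 -m handwheel '[[1,[0,0.1,0],0],[1,[0,0,0],0],[1,[0,0,0],0]]'>/dev/null;python3 f.py
python3 -m handwheel '[[1,[0,0.1,0],0],[1,[0,0,0],0],[1,[0,0,0],0]]'>/dev/null;python3 f.py
python3 -m handwheel '[[1,[0,0.1,0],0],[1,[0,0,0],0],[1,[0,0,0],0]]'>/dev/null;python3 f.py
```

```text
13.1 disp mm 22.61 F 6.88 [-7.2 -0.1  0.4] z 0.0541
13.4 disp mm 23.45 F 6.59 [-7.5 -1.9  1.1] z 0.0541
13.7 disp mm 24.13 F 6.85 [-7.5 -0.9  1. ] z 0.0541
14.0 disp mm 24.8 F 7.34 [-8.1 -1.3  0.9] z 0.054
```

View pics/s3.png

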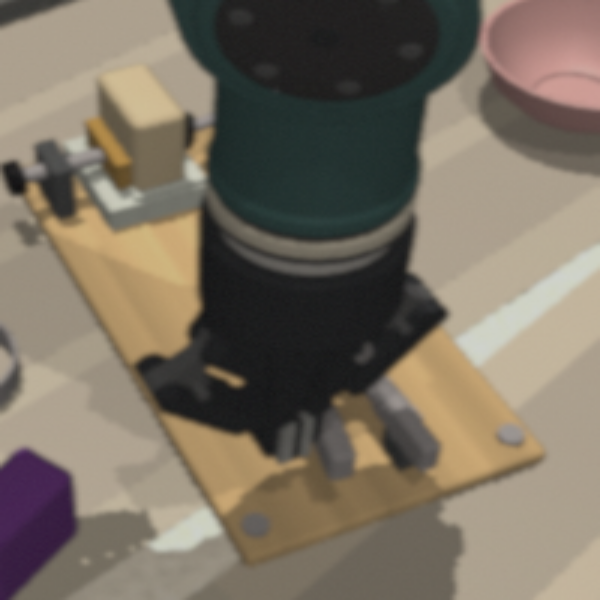

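In the side view the jaws' nose is on the soap, which stands upright against the brass plate at crop (110,155). The force rises at about 0.6 N/mm, as modelled. I'll push on past the third tooth.

```bash

python3 -m handwheel '[[1,[0,0.15,0],0],[1,[0,0,0],0],[1,[0,0,0],0]]'>/dev/null;python3 f.py
python3 -m handwheel '[[1,[0,0.1,0],0],[1,[0,0,0],0],[1,[0,0,0],0]]'>/dev/null;python3 f.py
python3 -m handwheel '[[1,[0,0.1,0],0],[1,[0,0,0],0],[1,[0,0,0],0]]'>/dev/null;python3 f.py
python3 -m handwheel '[[1,[0,0.1,0],0],[1,[0,0,0],0],[1,[0,0,0],0]]'>/dev/null;python3 f.py
```

```text
14.3 disp mm 25.78 F 7.82 [-8.6 -1.3  1.7] z 0.054
14.6 disp mm 26.45 F 7.28 [-8.1 -1.4  2.2] z 0.0539
14.9 disp mm 26.94 F 8.64 [-9.6 -1.6  0.6] z 0.0539
15.2 disp mm 27.51 F 8.35 [-9.3 -1.5  1.5] z 0.0538
```

```bash

python3 -m handwheel '[[1,[0,0.15,0],0],[1,[0,0,0],0],[1,[0,0,0],0]]'>/dev/null;python3 f.py
python3 -m handwheel '[[1,[0,0.1,0],0],[1,[0,0,0],0],[1,[0,0,0],0]]'>/dev/null;python3 f.py
python3 -m handwheel '[[1,[0,0.1,0],0],[1,[0,0,0],0],[1,[0,0,0],0]]'>/dev/null;python3 f.py
python3 - <<'E'
from h import *
ex=np.array([.304,.953]);ey=np.array([-.953,.304]);P=np.array([.535,-.0985])
for n in("side","scene","wrist"):
  c=cams.camera(n)
  for k,z in(("handle_top",.068),("jaw",.058)):
    for l in landmark_of(c,k)[:2]:
      d=at(c,l["uv"],z)[:2]-P;print(n,k,round(l["conf"],2),(d@ex).round(4),(d@ey).round(4))
E
```

```text
15.5 disp mm 28.48 F 10.11 [-11.1  -1.4   1.8] z 0.0537
15.8 disp mm 29.03 F 10.63 [-11.6  -1.5   2.3] z 0.0536
16.1 disp mm 29.81 F 10.27 [-11.3  -1.7   2.1] z 0.0536
side handle_top 0.77 -0.14 0.018
side jaw 0.74 0.2634 0.0611
side jaw 0.69 0.0991 -0.042
scene handle_top 0.83 -0.1369 0.0192
scene handle_top 0.58 0.1059 -0.0146
scene jaw 0.86 0.0907 -0.0336
wrist handle_top 0.83 -0.1401 0.0209
wrist handle_top 0.41 -0.1018 0.0027
```

```bash

python3 -m handwheel '[[1,[0,-0.2,0],0],[1,[0,0,0],0],[1,[0,0,0],0]]'>/dev/null;python3 f.py
python3 -m handwheel '[[1,[0,-0.2,0],0],[1,[0,0,0],0],[1,[0,0,0],0]]'>/dev/null;python3 f.py
python3 -m handwheel '[[1,[0,-0.2,0],0],[1,[0,0,0],0],[1,[0,0,0],0]]'>/dev/null;python3 f.py
python3 -m handwheel '[[1,[0,-0.2,0],0],[1,[0,0,0],0],[1,[0,0,0],0]]'>/dev/null;python3 f.py
```

```text
16.85 disp mm 28.37 F 9.41 [-10.4  -1.7   2. ] z 0.0537
17.15 disp mm 27.12 F 9.65 [-10.5  -1.    2.3] z 0.0538
17.45 disp mm 26.37 F 7.15 [-7.8 -1.   1.1] z 0.054
17.75 disp mm 25.85 F 5.59 [-6.2 -1.1 -0.4] z 0.0541
```

```bash

python3 -m handwheel '[[1,[0,-0.2,0],0],[1,[0,-0.2,0],0],[1,[0,-0.2,0],0],[1,[0,-0.5,0],0],[1,[0,-0.5,0],0],[1,[0,0,0],0],[1,[0,0,0],0],[1,[0,0,0],0],[1,[0,0,0],0],[1,[0,0,0],0]]'>/dev/null;python3 f.py
python3 - <<'E'
from h import *
ex=np.array([.304,.953]);ey=np.array([-.953,.304]);P=np.array([.535,-.0985])
for n in("side","scene","wrist"):
  c=cams.camera(n)
  for k,z in(("handle_top",.068),("jaw",.058)):
    for l in landmark_of(c,k)[:2]:
      q=at(c,l["uv"],z)[:2];d=q-P;print(n,k,round(l["conf"],2),q.round(4),(d@ex).round(4),(d@ey).round(4))
go([.474,-.226,.11],72.3)
E
```

```text
18.75 disp mm 11.44 F -0.54 [ 0.5 -0.2  0.3] z 0.0543
side handle_top 0.81 [ 0.4695 -0.2211] -0.1367 0.0252
side jaw 0.48 [0.6193 0.1551] 0.2673 -0.0032
scene handle_top 0.7 [ 0.4677 -0.2255] -0.1415 0.0256
scene handle_top 0.57 [ 0.5747 -0.0687] 0.0404 -0.0288
scene jaw 0.58 [ 0.5958 -0.0207] 0.0927 -0.0343
wrist handle_top 0.73 [ 0.4694 -0.223 ] -0.1386 0.0247
tcp [ 0.4389 -0.2108  0.0543] xang 72.1 shift cm [-0.37  3.8  -5.57] turn -0.2 q [ 0.15  0.62  0.27  2.26 -0.53  0.32  0.57]
```

```bash

python3 -m handwheel '[[1,[0,0,-4],0],[1,[-0.2,3.2,0],0],[1,[0,0,1.3],0],[1,[0,0,0],0],[1,[0,0,0],0],[1,[0,0,0],0]]'>/dev/null;python3 f.py
for k in 1; do
python3 -m handwheel '[[1,[0,0,0.5],0],[1,[0,0,0],0],[1,[0,0,0],0]]'>/dev/null;python3 f.py
python3 -m handwheel '[[1,[0,0,0.3],0],[1,[0,0,0],0],[1,[0,0,0],0]]'>/dev/null;python3 f.py
python3 -m handwheel '[[1,[0,0,0.1],0],[1,[0,0,0],0],[1,[0,0,0],0]]'>/dev/null;python3 f.py
python3 -m handwheel '[[1,[0,0,0.1],0],[1,[0,0,0],0],[1,[0,0,0],0]]'>/dev/null;python3 f.py; done
python3 -c "
from h import *;go([.469,-.223,.062],72.3)
c=cams.camera('side');cv2.imwrite('pics/s4.png',cv2.resize(c['frame'][300:460,280:480],None,fx=4,fy=3.75))"
```

```text
19.8 disp mm 41.79 F 0.2 [-0.2  0.   0.1] z 0.0809
20.1 disp mm 42.84 F 0.1 [ 0.1  0.6 -0.5] z 0.0761
20.4 disp mm 43.17 F -0.11 [0.3 0.6 0.2] z 0.0732
20.7 disp mm 43.21 F 0.46 [-0.5 -0.2  0.2] z 0.0723
21.0 disp mm 43.18 F 0.46 [-0.3  0.7 -0.2] z 0.0713
tcp [ 0.4687 -0.2225  0.0713] xang 72.1 shift cm [-0.04  0.04  0.93] turn -0.2 q [ 0.11  0.62  0.33  2.19 -0.5   0.41  0.54]
```

View pics/s4.png

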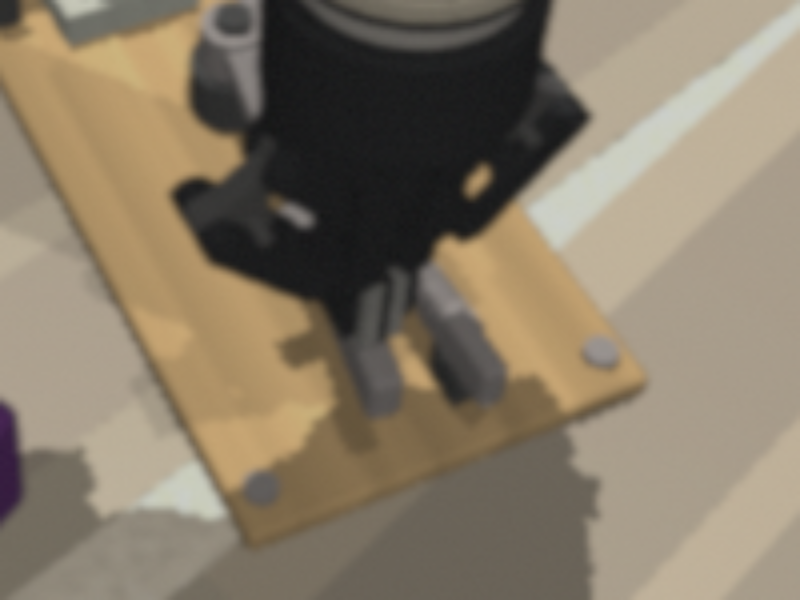

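The closed fingertips at (378,310) sit squarely on the loose handle's grip line; the fixed handle at (465,340) is clear of them. I'll press down by feel.

```bash

python3 -m handwheel '[[1,[0,0,0.3],0],[1,[0,0,0],0],[1,[0,0,0],0]]'>/dev/null;python3 f.py
python3 -m handwheel '[[1,[0,0,0.2],0],[1,[0,0,0],0],[1,[0,0,0],0]]'>/dev/null;python3 f.py
python3 -m handwheel '[[1,[0,0,0.2],0],[1,[0,0,0],0],[1,[0,0,0],0]]'>/dev/null;python3 f.py
```

```text
21.35 disp mm 43.17 F -0.47 [0.6 0.2 0.5] z 0.0682
21.65 disp mm 43.3 F -0.1 [-0.1 -0.6  4.3] z 0.0665
21.95 disp mm 43.11 F 1.54 [-1.8 -0.5  5.5] z 0.0646
```

```bash

python3 -m handwheel '[[1,[0,0,0.2],0],[1,[0,0,0],0],[1,[0,0,0],0]]'>/dev/null;python3 f.py
python3 -m handwheel '[[1,[0,0,0.15],0],[1,[0,0,0],0],[1,[0,0,0],0]]'>/dev/null;python3 f.py
python3 -m handwheel '[[1,[0,0,0.1],0],[1,[0,0,0],0],[1,[0,0,0],0]]'>/dev/null;python3 f.py
```

```text
22.25 disp mm 40.58 F 4.12 [-4.1  0.8  6.6] z 0.0622
22.55 disp mm 40.7 F 4.1 [-4.   0.8  9. ] z 0.0608
22.85 disp mm 40.77 F 4.5 [-4.4  1.1  9.3] z 0.06
```

```bash

python3 -m handwheel '[[1,[0.05,-0.3,0],0],[1,[0.05,-0.2,0],0],[1,[0,0,0],0]]'>/dev/null;python3 f.py
python3 -m handwheel '[[1,[0.1,-0.3,0],0],[1,[0.05,-0.2,0],0],[1,[0,0,0],0]]'>/dev/null;python3 f.py
python3 -m handwheel '[[1,[0.1,-0.3,0],0],[1,[0.05,-0.2,0],0],[1,[0,0,0],0]]'>/dev/null;python3 f.py
python3 - <<'E'
from h import *
ex=np.array([.304,.953]);ey=np.array([-.953,.304]);P=np.array([.535,-.0985])
print(((pose()[0][:2]-P)@ex).round(4),((pose()[0][:2]-P)@ey).round(4))
for n in("side","scene","wrist"):
  c=cams.camera(n)
  for k,z in(("handle_top",.060),):
    for l in landmark_of(c,k)[:2]:
      q=at(c,l["uv"],z)[:2];d=q-P;print(n,k,round(l["conf"],2),q.round(4),(d@ex).round(4),(d@ey).round(4))
E
```

```text
23.15 disp mm 36.6 F 1.55 [-1.8 -0.6  8.3] z 0.0602
23.45 disp mm 31.79 F 3.57 [-3.7  0.3 10.7] z 0.0603
23.75 disp mm 27.32 F 3.49 [-3.7 -0.1  9.1] z 0.0603
-0.1349 0.0413
side handle_top 0.6 [ 0.4495 -0.215 ] -0.137 0.0461
side handle_top 0.2 [0.6203 0.1614] 0.2736 -0.0023
scene handle_top 0.63 [ 0.4598 -0.2118] -0.1309 0.0372
```

```bash

python3 -m handwheel '[[1,[0,-0.2,0],0],[1,[0,-0.2,0],0],[1,[0,0,0],0],[1,[0,0,0],0]]'>/dev/null;python3 f.py
python3 -m handwheel '[[1,[0,0,-0.3],0],[1,[0,0,-0.3],0],[1,[0,0,-0.4],0],[1,[0,0,-4],0],[1,[0,0,-4],0],[1,[0,0,0],0],[1,[0,0,0],0]]'>/dev/null;python3 f.py
python3 - <<'E'
from h import *
ex=np.array([.304,.953]);ey=np.array([-.953,.304]);P=np.array([.535,-.0985])
for n in("side","scene","wrist"):
  c=cams.camera(n)
  for k,z in(("handle_top",.068),("bar",.03),("jaw",.058)):
    for l in landmark_of(c,k)[:3]:
      q=at(c,l["uv"],z)[:2];d=q-P;print(n,k,round(l["conf"],2),q.round(4),(d@ex).round(4),(d@ey).round(4))
go([.556,-.013,.20],72.3)
E
```

```text
24.45 disp mm 26.92 F -1.53 [ 1.4 -0.6  8.1] z 0.0608
25.15 disp mm 23.76 F 0.62 [-0.9 -0.7 -0.2] z 0.1502
side handle_top 0.68 [ 0.4542 -0.2089] -0.1298 0.0434
side bar 0.85 [ 0.3398 -0.1764] -0.1336 0.1624
side bar 0.71 [ 0.5506 -0.0089] 0.0902 0.0124
scene handle_top 0.81 [ 0.4594 -0.2133] -0.1324 0.0371
scene bar 0.93 [ 0.5553 -0.0122] 0.0884 0.0069
scene bar 0.93 [ 0.3724 -0.1412] -0.0902 0.142
scene bar 0.55 [0.8493 0.0918] 0.2769 -0.2417
scene jaw 0.67 [ 0.6133 -0.0294] 0.0897 -0.0536
scene jaw 0.64 [ 0.5763 -0.0014] 0.1051 -0.0098
scene jaw 0.63 [ 0.635  -0.0593] 0.0678 -0.0833
wrist handle_top 0.87 [ 0.4542 -0.2108] -0.1316 0.0429
wrist handle_top 0.7 [ 0.5017 -0.1941] -0.1012 0.0026
wrist bar 0.92 [ 0.3595 -0.1585] -0.1105 0.149
tcp [ 0.4518 -0.2129  0.1496] xang 72.1 shift cm [22.22  3.76 -5.04] turn -0.2 q [-0.    0.48  0.47  2.19 -0.41  0.55  0.46]
```

```bash

python3 -m handwheel '[[1,[0,0,-4],0],[1,[0,0,-4],0],[0,[4.3,0.92,0],0],[0,[4.3,0.92,0],0],[0,[4.3,0.92,0],0],[0,[4.3,0.92,0],0],[0,[0,0,0],0],[0,[0,0,0],0],[0,[0,0,0],0]]'>/dev/null
python3 - <<'E'
from h import *
ex=np.array([.304,.953]);ey=np.array([-.953,.304]);P=np.array([.535,-.0985])
for n in("wrist","side","scene"):
  c=cams.camera(n)
  for o in outline_of(c,"bar")[:3]:
    m=o["pixels"].astype(np.uint8);M=cv2.moments(m,True);r=cv2.minAreaRect(cv2.findNonZero(m))
    ct=(M["m10"]/M["m00"],M["m01"]/M["m00"])
    print(n,round(o["conf"],2),"top",at(c,ct,.088)[:2].round(4),"mid",at(c,ct,.065)[:2].round(4),np.round(r[0]),np.round(r[1]),r[2], o["bbox"])
    if n=="wrist": print([at(c,u,.09)[:2].round(4).tolist() for u in cv2.boxPoints(r)])
  if n=="wrist": cv2.imwrite("pics/w5.png",c["frame"])
go([.556,-.013,.20],72.3)
E
```

```text
wrist 0.97 top [ 0.5518 -0.0092] mid [ 0.5509 -0.0108] [314. 154.] [71. 41.] 90.0 [294.5, 118.4, 338.0, 193.0]
[[0.5454, 0.0195], [0.5738, 0.0102], [0.5582, -0.0395], [0.5283, -0.0298]]
wrist 0.73 top [0.7016 0.0438] mid [0.7128 0.0464] [501.  16.] [31. 58.] 90.0 [469.5, 0.0, 529.4, 32.2]
[[0.6861, 0.0563], [0.7252, 0.045], [0.7215, 0.0255], [0.6819, 0.0371]]
side 0.89 top [ 0.3287 -0.1883] mid [ 0.3352 -0.1774] [263. 430.] [39. 57.] 41.987213134765625 [238.2, 397.7, 287.3, 463.2]
side 0.88 top [0.772  0.0408] mid [0.7971 0.0613] [380. 185.] [27. 31.] 8.746162414550781 [366.4, 170.7, 393.1, 203.4]
side 0.71 top [ 0.5347 -0.0321] mid [ 0.5499 -0.0146] [309. 270.] [50. 27.] 69.67686462402344 [293.8, 246.2, 323.6, 297.7]
scene 0.93 top [ 0.4032 -0.1332] mid [ 0.381  -0.1431] [279. 151.] [30. 14.] 90.0 [272.7, 133.7, 285.2, 166.7]
scene 0.93 top [0.8542 0.0984] mid [0.8469 0.0962] [316. 376.] [27. 35.] 72.34988403320312 [296.3, 361.7, 331.7, 390.1]
scene 0.79 top [ 0.5702 -0.002 ] mid [ 0.5535 -0.0075] [311. 224.] [33. 26.] 30.963756561279297 [297.8, 206.5, 326.8, 241.3]
tcp [ 0.5395 -0.0615  0.2299] xang 72.0 shift cm [5.12 0.07 2.99] turn -0.3 q [-0.39  0.41  0.56  2.04 -0.31  0.77  0.04]
```

View pics/w5.png

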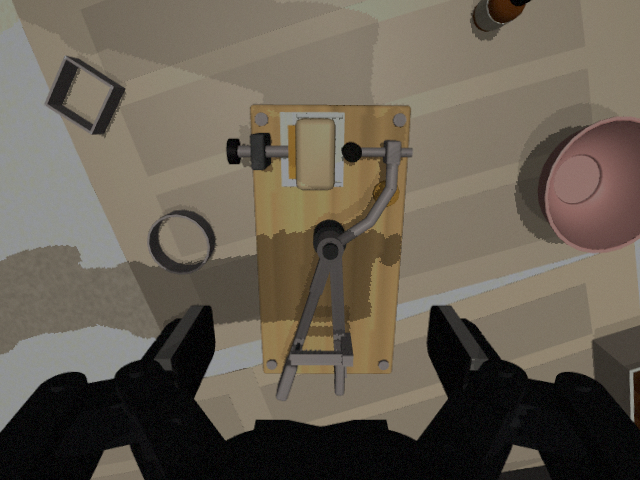

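The wrist view shows the bar upright in the press at (314,154), free of the nose at (352,152). The handle is back wide open at (287,380). I'll go to the bar.

```bash

python3 -m handwheel '[[0.35,[2.65,-0.23,0],-0.3],[0.35,[2.65,-0.23,0],0],[0.35,[0,0,4],0],[0.35,[0,0,4],0],[0.35,[0,0,3],0],[0.35,[0,0,0],0],[0.35,[0,0,0],0]]'
python3 -m handwheel '[[0.35,[0,0,2],0],[0.35,[0,0,2],0],[0.35,[0,0,1.4],0],[0.35,[0,0,0],0],[0.35,[0,0,0],0]]' 20
python3 -c "
from h import *
c=cams.camera('side');cv2.imwrite('pics/s6.png',cv2.resize(c['frame'][200:340,240:400],None,fx=4,fy=4))
go([.5515,-.0098,.064],72.3)"
```

```text
time_s: 27.65
tool_pos: [0.5517, -0.0092, 0.12]
orientation: [2.536, 1.854, -0.001]
contact_force: [0.4, -1.1, 0.5]
finger_gap: 0.0557
grip_force: 0.0
time_s: 28.15
tool_pos: [0.5524, -0.0089, 0.0668]
orientation: [2.535, 1.854, 0.002]
contact_force: [0.3, 0.4, -0.3]
finger_gap: 0.0555
grip_force: 0.0
tcp [ 0.5526 -0.0089  0.0669] xang 72.4 shift cm [-0.12 -0.07  0.29] turn 0.1 q [-0.32  0.66  0.35  2.12 -0.5   0.45  0.12]
```

View pics/s6.png

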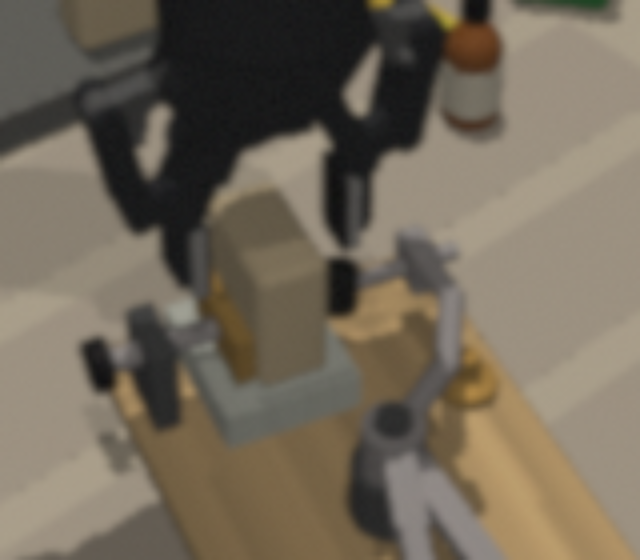

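The open fingers straddle the bar's top at (195,250) and (348,200), clear of the plate and nose. I'll close and lift.

```bash

python3 -m handwheel '[[0.5,[0,0,0.1],0],[0.7,[0,0,0],0],[0.8,[0,0,0],0],[0.9,[0,0,0],0],[0.9,[0,0,0],0],[0.9,[0,0,0],0],[0.9,[0,0,0],0]]' 30
python3 -m handwheel '[[0.9,[0,0,-1],0],[0.9,[0,0,-2],0],[0.9,[0,0,-3],0],[0.9,[0,0,-4],0],[0.9,[0,0,-4],0],[0.9,[0,0,0],0],[0.9,[0,0,0],0]]'
python3 -c "
from h import *
from workcell import *
go([.552,.245,.20],72.3)
c=cams.camera('scene')
for n in ('tray','old_bar'):
  for l in landmark_of(c,n)[:2]: print(n,l['conf'],at(c,l['uv'],.004))
"
```

```text
time_s: 28.9
tool_pos: [0.5521, -0.0086, 0.0656]
orientation: [2.535, 1.855, 0.002]
contact_force: [-0.7, -0.0, 6.8]
finger_gap: 0.0297
grip_force: 30.3
time_s: 29.6
tool_pos: [0.5516, -0.0083, 0.2057]
orientation: [2.535, 1.855, 0.002]
contact_force: [-1.2, 0.4, -2.1]
finger_gap: 0.0298
grip_force: 30.6
tcp [ 0.5516 -0.0083  0.2057] xang 72.4 shift cm [24.16 -7.62  0.58] turn 0.1 q [-0.46  0.46  0.54  2.04 -0.35  0.73 -0.02]
tray 0.94 [0.59363729 0.23656153 0.004     ]
old_bar 0.79 [0.64751629 0.21826417 0.004     ]
```

```bash

python3 -m handwheel '[[0.9,[4,-1.3,0],0],[0.9,[4,-1.3,0],0],[0.9,[4,-1.3,0],0],[0.9,[4,-1.25,0],0],[0.9,[4,-1.25,0],0],[0.9,[4.1,-1.25,0],0],[0.9,[0,0,0],0],[0.9,[0,0,4],0],[0.9,[0,0,4],0],[0.9,[0,0,0],0],[0.9,[0,0,0],0]]'
python3 - <<'E'
from h import *
go([.552,.245,.0396],72.3)
for n in("wrist","side"):
  c=cams.camera(n)
  for q,z in(("tray",0),("old_bar",.004),("bar",.09)): print(n,q,[(round(l["conf"],2),at(c,l["uv"],z)[:2].round(4)) for l in landmark_of(c,q)[:3]])
cv2.imwrite("pics/s7.png",c["frame"][100:400,80:480])
E
```

```text
time_s: 30.85
tool_pos: [0.5508, 0.2433, 0.1237]
orientation: [-2.536, -1.854, 0.006]
contact_force: [0.4, 0.6, -0.5]
finger_gap: 0.0297
grip_force: 30.5
tcp [0.5508 0.2433 0.1237] xang 72.3 shift cm [0.23 0.09 8.41] turn 0.0 q [-0.81  0.62  0.46  1.98 -0.45  0.64 -0.37]
wrist tray [(0.6, array([0.5971, 0.2394]))]
wrist old_bar [(0.85, array([0.657 , 0.2163]))]
wrist bar [(0.74, array([0.5509, 0.2416]))]
side tray [(0.66, array([0.5997, 0.2394]))]
side old_bar [(0.57, array([0.6656, 0.2201]))]
side bar [(0.81, array([0.5515, 0.2401])), (0.62, array([ 0.3194, -0.2022])), (0.59, array([0.7414, 0.0151]))]
```

View pics/s7.png

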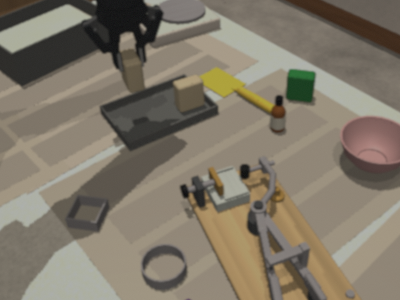

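The bar hangs over the free half of the tray at (132,70), the old bar stands at (188,93), and the press is empty and open. I'll lower it by feel.

```bash

python3 -m handwheel '[[0.9,[0.1,0,3],0],[0.9,[0.1,0.1,3],0],[0.9,[0,0,1.5],0],[0.9,[0,0,0],0],[0.9,[0,0,0],0],[0.9,[0,0,0],0]]'; python3 f.py
python3 -m handwheel '[[0.9,[0,0,0.3],0],[0.9,[0,0,0],0],[0.9,[0,0,0],0]]'>/dev/null; python3 f.py
python3 -m handwheel '[[0.9,[0,0,0.2],0],[0.9,[0,0,0],0],[0.9,[0,0,0],0]]'>/dev/null; python3 f.py
python3 -m handwheel '[[0.9,[0,0,0.2],0],[0.9,[0,0,0],0],[0.9,[0,0,0],0]]'>/dev/null; python3 f.py
```

```text
time_s: 31.85
tool_pos: [0.5543, 0.246, 0.0511]
orientation: [2.535, 1.854, 0.004]
contact_force: [0.7, -1.1, -1.3]
finger_gap: 0.0298
grip_force: 30.5
31.85 disp mm -17.68 F -0.98 [ 0.7 -1.1 -1.3] z 0.0511
32.15 disp mm -18.6 F -0.55 [ 0.3 -1.  -0.8] z 0.0472
32.45 disp mm -18.77 F -0.98 [ 1.   0.1 -1.8] z 0.0447
32.75 disp mm -18.76 F 0.11 [-0.2 -0.2 -0.7] z 0.0427
```

```bash

python3 -m handwheel '[[0.9,[0,0,0.15],0],[0.9,[0,0,0],0],[0.9,[0,0,0],0]]'>/dev/null; python3 f.py
python3 -m handwheel '[[0.9,[0,0,0.15],0],[0.9,[0,0,0],0],[0.9,[0,0,0],0]]'>/dev/null; python3 f.py
python3 -m handwheel '[[0.9,[0,0,0.1],0],[0.9,[0,0,0],0],[0.9,[0,0,0],0]]'>/dev/null; python3 f.py
```

```text
33.05 disp mm -18.73 F 0.69 [-0.7  0.2 -1.1] z 0.0413
33.35 disp mm -18.74 F 0.51 [-0.4  0.5 -1.1] z 0.0398
33.65 disp mm -18.66 F 1.05 [-1.5 -1.4  5.2] z 0.0396
```

Touchdown at the predicted height, so I release, rise and check.

```bash

python3 -m handwheel '[[0.7,[0,0,0],0],[0.55,[0,0,0],0],[0.4,[0,0,0],0],[0.3,[0,0,0],0],[0.25,[0,0,0],0],[0.25,[0,0,0],0],[0.25,[0,0,-2],0],[0.25,[0,0,-4],0],[0.25,[0,0,-4],0],[0.25,[0,0,-4],0],[0.25,[0,0,0],0],[0.25,[0,0,0],0]]'
python3 - <<'E'
from h import *
ex=np.array([.304,.953]);ey=np.array([-.953,.304]);P=np.array([.535,-.0985])
for n in("scene","side"):
  c=cams.camera(n)
  for q,z in(("bar",.004),("old_bar",.004)): print(n,q,[(round(l["conf"],2),at(c,l["uv"],z)[:2].round(4)) for l in landmark_of(c,q)[:5]])
  for l in landmark_of(c,"handle_top")[:1]: print("handle y",(at(c,l["uv"],.068)[:2]-P)@ey)
cv2.imwrite("pics/s8.png",cv2.resize(c["frame"][130:290,160:360],None,fx=4,fy=3.75))
E
```

```text
time_s: 34.85
tool_pos: [0.5535, 0.2462, 0.1797]
orientation: [-2.535, -1.855, -0.003]
contact_force: [-0.3, 0.2, -0.6]
finger_gap: 0.0641
grip_force: 0.0
scene bar [(0.95, array([0.8427, 0.0892])), (0.87, array([0.5544, 0.2439])), (0.7, array([ 0.3528, -0.1636]))]
scene old_bar [(0.77, array([0.6516, 0.2187])), (0.27, array([ 0.5938, -0.0697]))]
handle y 0.03721026680707194
side bar [(0.92, array([0.5485, 0.2436])), (0.82, array([ 0.3416, -0.164 ])), (0.6, array([0.833 , 0.0881])), (0.6, array([ 0.6106, -0.0601]))]
side old_bar [(0.82, array([0.6554, 0.2215])), (0.27, array([ 0.7924, -0.1204]))]
handle y 0.04277370385856499
```

View pics/s8.png

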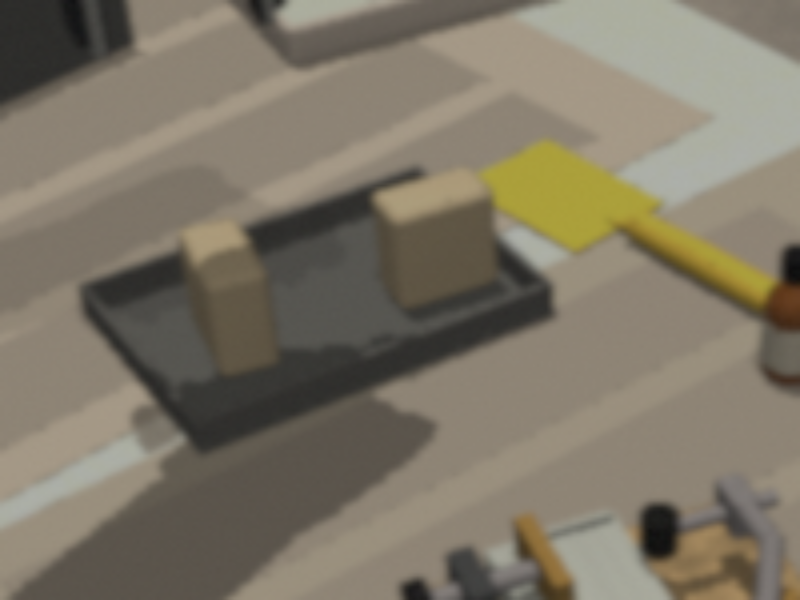

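The bar stands upright at (232,300) in the tray beside the old bar at (438,240), and the nose at (660,530) is back from the empty seat. I hand the job in.

```bash
python3 -c "
from workcell import bot;print(bot.finish_job())"
```

```text
the job is handed in; nothing more can be done
None
```

The soap was stamped on the third ratchet tooth at about 7 N (estimated from the handle force), the press was opened fully again, and the bar stands upright in the tray beside the old one. I handed the job in at about 35 s; the hand-in call returned no verdict.

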